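# Prime the syringe pump

### The arm

A 6-joint arm with a two-finger parallel gripper is mounted at the origin on a cart in front of the work surface, level with it; the furniture and walls round the work are solid. World frame = base frame: x ahead of the robot, y to its left, z up, the work surface at z = 0. Lengths are in m, angles in degrees, forces in N, time in s.
With the tool pointing down it reaches from about 0.3 to 0.85 m from the base axis. Payload 5.4 kg.
Tool frame: the origin (TCP) lies between the finger pads; the fingertips stand 14 mm ahead of it and the grasp point (between the pads) lies 5 mm behind it; z points along the fingers, y is the line along which they close (so a half turn about z gives the same grasp; the last joint's range is limited). The gripper opens to 85 mm and grips with 20 to 120 N. Pads are 22 mm wide; open, the fingers measure 114 mm over their backs; the gripper's body (76 mm by 85 mm) begins 54 mm behind the grasp point. The pads swing forward as they close: fully open they stand 13 mm farther back than shut.
Start: joints at [52.305, 9.076, 91.501, -0, 79.423, -12.038], TCP at [0.249, 0.518, 0.245] pointing down, gripper open.
Joint ranges: [-166.64, 166.64], [-54.1, 131.32], [10.49, 154.53], [-73.88, 253.88], [9.74, 151.15], [-171.62, 171.62]. Speed limits (degrees/s): [147.25, 147.25, 180, 180, 180, 180].

### API

Orientations are given as a 3x3 rotation matrix whose columns are the frame's x, y, z axes.
In Python, from station import env gives the robot as it stands. Calls block until the motion is done:
- env.move_ptp(position, orientation): joint-space move of the TCP to a pose.
- env.move_straight(position, speed=0.15, rotation=None, until_force=None): straight line of the TCP; rotation=None keeps the orientation; speed is the mean speed in m/s. With until_force (N) it stops when the force on the tool has changed by that much, and returns True; else False.
- env.set_joints(angles): joint-space move.
- env.set_gripper(opening): opening from 0.0 (shut) to 1.0 (fully open); the grip force is fixed at half the most; returns when the fingers have stopped.
- env.wait(seconds).
- env.inverse_kinematics(position, orientation): joint angles nearest the present ones, or None.
- env.get_image(name): name is "side" or "top" or "wrist"; returns a dict with "image" (384x512x3 uint8, red, green, blue), "fovy" (degrees; the focal length in pixels is half the picture's height over the tangent of half this angle, whatever the lens; pixels are square), "cx", "cy" (the principal point, pixels), "dist" ([k1, k2, p1, p2, k3] as OpenCV has them; the pictures are not rectified), "origin" and "attitude" of the camera in the world. Camera axes: x right, y up, looking along -z (the intrinsics and any distortion apply to the point x, -y, -z); pixel columns grow to the right and rows downward; lengths in m; the calibration is good to about 2 mm. A picture is of the moment at which its call begins. There is no depth.
A pose or a line that the arm cannot do raises env.IKError and nothing moves.
- env.finish_job(): hands the job in; it is judged then, once.
Readings, each from a call of its own:
- env.get_time_s(): time.
- env.get_qpos(): joint angles.
- env.get_joint_vel(): joint speeds.
- env.get_joint_torque(): joint torques, N m.
- env.get_tool_pos(): TCP position.
- env.get_ee_rot(): TCP orientation.
- env.get_wrist_force(): force on the tool from outside, world axes, zero at the start.
- env.get_wrist_torque(): the same for the moment, N m.
- env.get_width(): opening from 0.0 (shut) to 1.0 (fully open).
- env.get_gripper_force(): force on a finger pad.
Only numpy, scipy, OpenCV 4.12 (cv2) and the standard library are available. Lean on these libraries where they do the work, as an engineer would, in place of code of your own. Each camera call takes 0.05 s, during which the arm holds its last target. There are 200 camera calls.

### The job

Prime the syringe pump: first turn the stopcock handle until its orange pointed end stands at the green half-open mark (45 degrees), then hold the green jog button fully down for three seconds in one press and let it go. Leave the stopcock half open, move the blue pusher by the button only, and do not disturb the bottle, the tube or the dish around the pump.

Things in the scene. Friction and masses are not known exactly. Their poses are not given: they have to be found in the camera images.
- pump: white syringe pump, fixed to the bench: housing 140 mm (x) by 300 mm (y), flat top at 55 mm height. Origin at the centre of its underside, z up; -x is its front, towards the robot (turned by up to 17 degrees). A clear syringe lies along y on its rear half (axis at x = +30 mm, top of it at 97 mm height), with the stopcock at the -y end and the blue pusher at the +y end. The front half carries a flat grey control panel with a display (no function) and the jog button.
- jog_top (a point): centre of the top face of the green jog button when it is up, 77 mm above the bench, at (-38, +50) mm in the pump's frame; it moves down with the button. The button is a flat disc 28 mm across that sinks straight down into a black collar 44 mm across whose rim is at 67 mm height.
- jog (a joint): how far the jog button is pressed, m: 0 up, 0.006 fully down (level 4 mm above the collar). A spring returns it; it needs about 0.8 N to start and about 4 N to be fully down. While it is fully down the motor drives the pusher at about 10 mm/s (slower if only partly pressed, not at all below about 2 mm); once let go the pusher stops and stays.
- valve_grip (a point): point on the stopcock handle's vertical turning axis at mid-height of its bar, 121 mm above the bench, at (+30, -115) mm in the pump's frame. Its x axis runs along the bar, the orange pointed end at -x. The bar is 50 mm long, 11 mm thick, 26 mm high (underside 108 mm, top 134 mm above the bench), white with an orange end; a black dial 68 mm across lies under it, its top at 102 mm height, with a green mark at 45 degrees and white marks at 0 and 90 degrees.
- valve (a joint): angle of the stopcock handle, rad: 0 shut (orange end points to the pump's front, across the syringe), pi/4 = 0.785 half open (at the green mark), pi/2 = 1.571 fully open (orange end points to the pump's -y end, in line with the syringe). It grows counter-clockwise seen from above, stays where it is left and turns with about 0.06 N m. It starts shut or slightly open (0 to 0.25).
- pusher_top (a point): centre of the top of the blue pusher block (40 by 16 mm, 50 mm high, top at 106 mm height), which slides along the syringe with its plunger.
- pusher (a joint): travel of the blue pusher towards the syringe (the pump's -y direction), m, 0 to 0.060. It starts at 0; three seconds of the button carry it to about 0.030. It cannot be driven back.
- bottle: bystander, loose: small reagent bottle with an orange cap, 56 mm across, 105 mm tall, behind the pump; origin under its centre.
- tube: bystander, loose: standing tube with a red cap, 33 mm across, 112 mm tall, behind the pump; origin under its centre.
- dish: bystander, loose: pink petri dish, 91 mm across, 15 mm tall, in front of the pump; origin under its centre.

How it is judged:
By the outcome, as a careful person would: the job done as asked, in the order asked, and still so for the second after the job is handed in, with the robot touching nothing.
It also fails if it takes over 42 s, if anything falls off the work surface, if the arm or the gripper's body presses on something with over 40 N, if the wrist force passes 120 N, or if a joint passes its speed limit or range.

## Working session

There is one attempt and no reset: what is moved stays moved. The work goes in short steps, each a Python script; the robot and the scene stay as the last script left them, time stands still between calls to the robot, and variables do not carry over. Pictures are saved under pics/ and viewed, at most 10 in all, crops included, and the job is handed in when it is done.

```bash
mkdir -p pics; cat > h.py <<'E'
import numpy as np, cv2
from station import env
def cam(n):
    d=env.get_image(n); d['image']=np.array(d['image']); return d
def K(d):
    f=d['image'].shape[0]/2/np.tan(np.radians(d['fovy'])/2)
    return np.array([[f,0,d['cx']],[0,f,d['cy']],[0,0,1.]])
def ray(d,uv):
    p=cv2.undistortPoints(np.array(uv,float).reshape(-1,1,2),K(d),np.array(d['dist'],float))[:,0]
    v=np.c_[p[:,0],-p[:,1],-np.ones(len(p))]
    return np.array(d['origin']),v@np.array(d['attitude']).reshape(3,3).T
def onz(d,uv,z):
    o,v=ray(d,uv); return o+v*((z-o[2])/v[:,2])[:,None]
def proj(d,P):
    R=np.array(d['attitude']).reshape(3,3); q=(np.atleast_2d(P)-d['origin'])@R
    q=q*[1,-1,-1]
    return cv2.projectPoints(q,np.zeros(3),np.zeros(3),K(d),np.array(d['dist'],float))[0][:,0]
def save(d,n,s=1.5):
    cv2.imwrite('pics/'+n+'.png',cv2.resize(d['image'][:,:,::-1],None,fx=s,fy=s))
E
python3 - <<'E'
from h import *
for n in('top','side'):
    d=cam(n); save(d,n+'1'); np.save(n+'1.npy',d,allow_pickle=True); print(n,d['origin'],d['fovy'],d['dist'])
    print(np.round(d['attitude'],3).tolist())
print(env.get_time_s())
E
```

```text
top [ 0.45213927 -0.033221    0.95718318] 57.75611125870091 [-0.02122543  0.          0.          0.          0.        ]
[[-0.018, 0.996, -0.082], [-0.999, -0.015, 0.034], [0.033, 0.083, 0.996]]
side [0.41367137 0.61473652 0.62746127] 51.62339278528697 [-0.08049925  0.          0.          0.          0.        ]
[[-0.984, 0.123, -0.129], [-0.178, -0.614, 0.769], [0.015, 0.779, 0.626]]
0.1
```

View pics/top1.png

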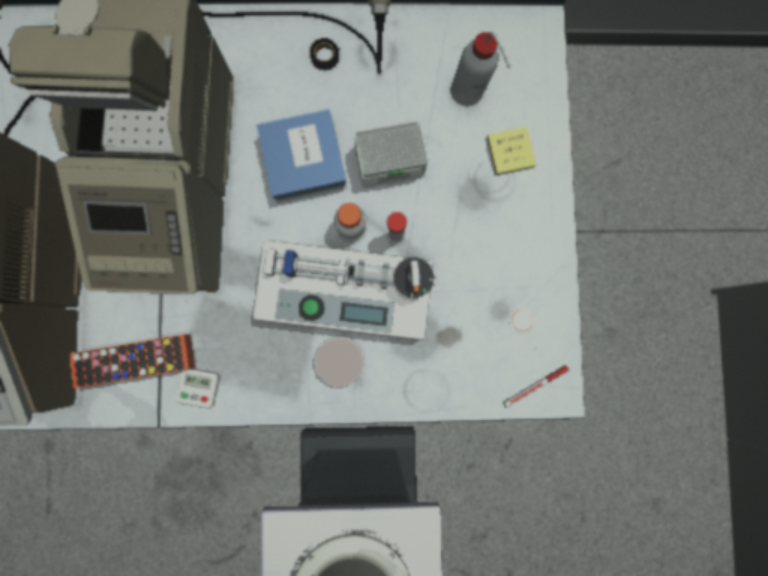

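View pics/side1.png

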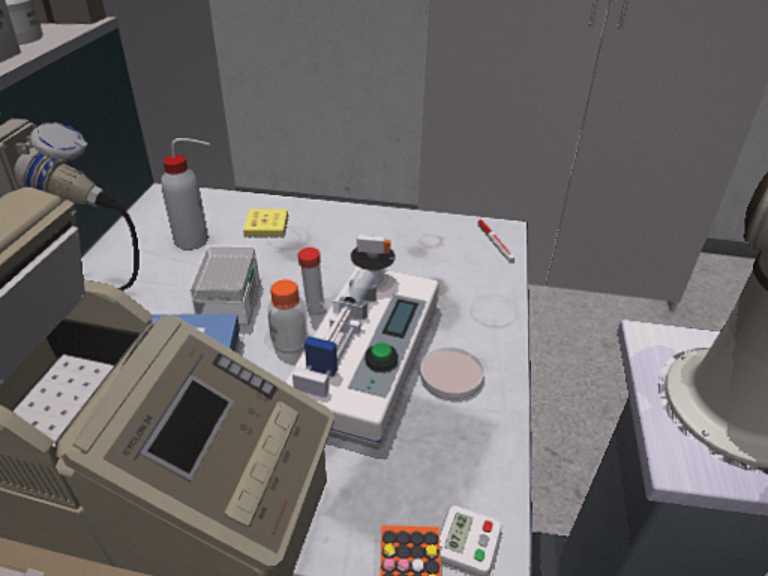

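The top view shows the button at (311,307), the dial and handle at (413,277), and the pusher at (289,262) in 1.5x pixels. The bottle (349,215) and tube (397,222) stand behind the pump and the dish (338,362) in front. The side view shows the same objects.

```bash
cat >> h.py <<'E'
def blob(d,lo,hi,box,smin=110,vmin=60):
    # centroid of the largest saturated patch of hue lo..hi in box (u0,v0,u1,v1)
    h=cv2.cvtColor(d['image'],cv2.COLOR_RGB2HSV); m=cv2.inRange(h,(lo,smin,vmin),(hi,255,255))
    b=np.zeros_like(m); u0,v0,u1,v1=map(int,box); b[v0:v1,u0:u1]=m[v0:v1,u0:u1]
    n,l,s,c=cv2.connectedComponentsWithStats(b)
    if n<2: return None
    i=1+np.argmax(s[1:,4]); return c[i],s[i]
E
python3 - <<'E'
from h import *
T=np.load('top1.npy',allow_pickle=True).item(); S=np.load('side1.npy',allow_pickle=True).item()
def two(a,b):
    o1,v1=ray(T,a);o2,v2=ray(S,b);v1=v1[0];v2=v2[0]
    t=np.linalg.lstsq(np.c_[v1,-v2],o2-o1,rcond=None)[0]
    p,q=o1+t[0]*v1,o2+t[1]*v2; return (p+q)/2,np.linalg.norm(p-q)
for n,lo,hi,bt,bs,z in[('green',50,85,(190,190,222,220),(240,222,272,245),.077),('orange',4,18,(268,180,290,200),(250,155,265,172),.121),
  ('blue',105,125,(182,160,204,188),(195,220,230,255),.106),('bottle',4,18,(215,130,250,155),(175,185,205,206),.105),('tube',170,180,(255,138,275,162),(196,163,216,180),.112)]:
    a=blob(T,lo,hi,bt,90); b=blob(S,lo,hi,bs,90)
    print(n,a,b); 
    if a: print(' topz',onz(T,a[0],z).round(4))
    if b: print(' sidez',onz(S,b[0],z).round(4))
    if a and b: print(' tri',two(a[0],b[0]))
# black dial
for d,b in((T,(255,165,295,202)),):
    g=cv2.cvtColor(d['image'],cv2.COLOR_RGB2GRAY); m=np.zeros_like(g); u0,v0,u1,v1=b; m[v0:v1,u0:u1]=(g[v0:v1,u0:u1]<80)*255
    c=max(cv2.findContours(m,0,2)[0],key=cv2.contourArea); e=cv2.minEnclosingCircle(c); print('dial',e,onz(d,e[0],.102).round(4))
# pump top outline: bright region corners, rough
print('corners',onz(T,np.array([(264,242),(255,318),(424,338)])/1.5,.055).round(3))
print('dish',onz(T,[(338/1.5,362/1.5)],.015).round(3))
E
```

```text
green (array([206.8125    , 204.30208333]), array([202, 199,  11,  11,  96], dtype=int32)) (array([253.832, 233.92 ]), array([247, 229,  14,  12, 125], dtype=int32))
 topz [[0.5075 0.0602 0.077 ]]
 sidez [[0.5057 0.0622 0.077 ]]
 tri (array([0.50686279, 0.0603082 , 0.07508087]), np.float64(0.00159512263931165))
orange (array([277. , 192.5]), array([275, 191,   5,   4,  16], dtype=int32)) (array([257.54285714, 164.11428571]), array([256, 160,   4,   9,  35], dtype=int32))
 topz [[ 0.5307 -0.1138  0.121 ]]
 sidez [[ 0.5299 -0.1147  0.121 ]]
 tri (array([ 0.53021213, -0.11376005,  0.12166102]), np.float64(0.0008415483233061018))
blue (array([192.30120482, 174.75903614]), array([189, 167,   8,  16,  83], dtype=int32)) (array([213.32857143, 235.4       ]), array([203, 224,  21,  25, 350], dtype=int32))
 topz [[0.5789 0.0922 0.106 ]]
 sidez [[0.574  0.1097 0.106 ]]
 tri (array([0.58008362, 0.09431834, 0.0901134 ]), np.float64(0.002393637099042871))
bottle (array([232.46192893, 143.09137056]), array([225, 136,  16,  16, 197], dtype=int32)) (array([189.30031949, 195.8913738 ]), array([180, 186,  19,  20, 313], dtype=int32))
 topz [[ 0.6572 -0.0072  0.105 ]]
 sidez [[0.6533 0.0056 0.105 ]]
 tri (array([ 0.65898803, -0.00701506,  0.09427448]), np.float64(0.001502924477059497))
tube None (array([211.        , 174.33333333]), array([210, 174,   3,   2,   3], dtype=int32))
 sidez [[ 0.626  -0.0681  0.112 ]]
dial ((275.3037414550781, 184.61215209960938), 12.82091999053955) [[ 0.5522 -0.1119  0.102 ]]
corners [[ 0.622  0.142  0.055]
 [ 0.491  0.157  0.055]
 [ 0.451 -0.133  0.055]]
dish [[0.411 0.018 0.015]]
```

```bash
cat >> h.py <<'E'
def R(th):
    t=np.radians(th); c,s=np.cos(t),np.sin(t)
    return np.array([[c,s,0],[s,-c,0],[0,0,-1.]])
E
python3 - <<'E'
from h import *
print(np.round(env.get_ee_rot(),2).tolist())
for th in (5,185):
    for dth in (0,33): 
        q=env.inverse_kinematics([.552,-.112,.2],R(th+dth)); print(th,dth,None if q is None else np.round(q,0))
q=[env.inverse_kinematics([.552,-.112,.23],R(th)) for th in(5,185)]
th=min((a for a in zip((5,185),q) if a[1] is not None),key=lambda a:abs(a[1][5]))[0]
# via a high point clear of everything
env.move_ptp([.552,-.112,.23],R(th)); env.set_gripper(.5)
print(th,env.get_time_s(),env.get_tool_pos(),env.get_width())
d=cam('wrist'); np.save('w1.npy',d,allow_pickle=True); save(d,'w1')
print(proj(d,[[.552,-.112,.134],[.53,-.114,.134]]))
E
```

```text
[[-0.9, 0.43, -0.0], [0.43, 0.9, -0.0], [0.0, -0.0, -1.0]]
5 0 [-24.  10.  96.  -0.  74.  61.]
5 33 [-24.  10.  96.  -0.  74.  28.]
185 0 [ -24.   10.   96.   -0.   74. -119.]
185 33 [ -24.   10.   96.   -0.   74. -152.]
5 3.075 [ 0.55200385 -0.11196716  0.22999847] 0.49922683303156995
[[256.71918937 194.81295629]
 [256.79148249 218.68985313]]
```

View pics/w1.png

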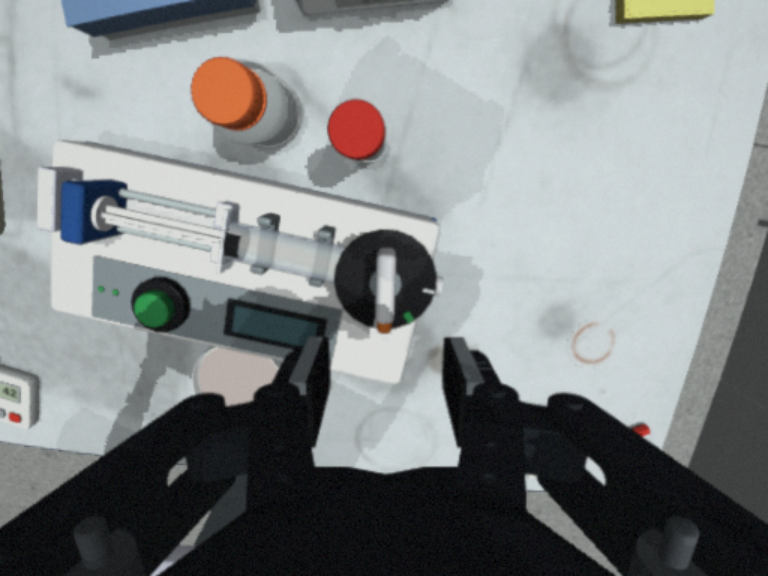

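Clear close view: dial centre about (386,278), bar from (386,250) to the orange tip (384,328), green mark (409,317), 90° mark (430,291).

```bash
python3 - <<'E'
from h import *
d=np.load('w1.npy',allow_pickle=True).item(); im=d['image']
h=cv2.cvtColor(im,cv2.COLOR_RGB2HSV)
box=np.zeros(h.shape[:2],np.uint8); box[150:225,220:300]=255
dk=cv2.inRange(h,(0,0,0),(180,255,75))&box
c=max(cv2.findContours(dk,0,2)[0],key=cv2.contourArea); e=cv2.fitEllipse(cv2.convexHull(c)); print(e)
D=onz(d,e[0],.102)[0]; print('dial',D)
g=blob(d,45,85,(262,203,282,220),80,40); G=onz(d,g[0],.102)[0]; print('mark',g[0],G-D,np.degrees(np.arctan2(*(G-D)[1::-1])))
o=blob(d,4,18,(245,205,270,228),90); O=onz(d,o[0],.121)[0]; print('orange',o,O-D)
b2=np.zeros_like(box); cv2.circle(b2,(257,186),31,255,-1)
w=(cv2.inRange(h,(0,0,150),(180,60,255))|cv2.inRange(h,(4,90,60),(18,255,255)))&b2
c=max(cv2.findContours(w,0,2)[0],key=cv2.contourArea); r=cv2.minAreaRect(c); print('bar',r)
bx=cv2.boxPoints(r); P=onz(d,bx,.134)-D; print(P.round(4))
B=onz(d,blob(d,50,85,(85,190,125,222),90)[0],.077)[0]; print('button',B)
v=D-B; print('len',np.linalg.norm(v[:2]),'yaw',np.degrees(np.arctan2(v[1],v[0])-np.arctan2(-165,68)))
E
```

```text
((256.2386169433594, 185.76394653320312), (65.41057586669922, 67.09471130371094), 89.487548828125)
dial [ 0.55159518 -0.11154496  0.102     ]
mark [271.7173913  210.54347826] [-0.02425139 -0.01771532  0.        ] -143.85235967563423
orange (array([255.82, 218.06]), array([251, 215,  10,   7,  50], dtype=int32)) [-0.02620165 -0.00194265  0.019     ]
bar ((257.0, 188.5), (37.0, 10.0), 90.0)
[[ 0.0218  0.0054  0.032 ]
 [ 0.0225 -0.003   0.032 ]
 [-0.0103 -0.006   0.032 ]
 [-0.011   0.0027  0.032 ]]
button [0.50677433 0.05975748 0.077     ]
len 0.17706900576610993 yaw -7.735000625013653
```

```bash
python3 - <<'E'
from h import *
A=[.5518,-.1117]
env.move_straight(A+[.123],.12,R(5),until_force=8); print(env.get_tool_pos(),env.get_wrist_force())
env.set_gripper(0); print('w',env.get_width(),env.get_gripper_force(),env.get_wrist_force(),env.get_wrist_torque())
for t in(21,37.3):
    env.move_ptp(A+[.123],R(t)); print(t,env.get_wrist_force(),env.get_wrist_torque())
env.wait(.2); e=env.get_ee_rot(); print(np.degrees(np.arctan2(e[1][0],e[0][0])),env.get_wrist_torque())
env.set_gripper(.5); env.move_straight(A+[.23],.15)
print(env.get_time_s(),env.get_wrist_force())
d=cam('wrist'); np.save('w2.npy',d,allow_pickle=True)
D=np.array([.5516,-.1115,.102]); c=proj(d,D)[0]
o=None
a=blob(d,4,18,(c[0]-35,c[1]-20,c[0]+35,c[1]+40),90); O=onz(d,a[0],.121)[0]-D; print(a,O,np.degrees(np.arctan2(O[1],O[0]))+180+7.6)
u,v=map(int,c); x=d['image'][v-60:v+60,u-80:u+80]
cv2.imwrite('pics/w2.png',cv2.resize(x[:,:,::-1],None,fx=4,fy=4))
E
```

```text
[ 0.55248228 -0.11199954  0.12397179] [-0.29617569 -0.08751005  0.31657184]
w 0.11196043161621483 59.35541868209839 [-1.93959739  3.33768051  6.23129358] [0.52577966 0.2063385  0.06174336]
21 [-1.58605347  3.46369288  6.04486978] [0.63982076 0.23474366 0.06679266]
37.3 [-0.40189951  4.25740757  6.92428159] [0.73802218 0.31432017 0.02023554]
37.318934909668144 [0.72752818 0.30019955 0.02418428]
6.7917 [ 0.61399678 -0.01856689 -0.49374216]
(array([257.18181818, 217.65151515]), array([252, 215,  11,   7,  66], dtype=int32)) [-0.02124802 -0.0152957   0.019     ] 43.34876985168075
```

View pics/w2.png

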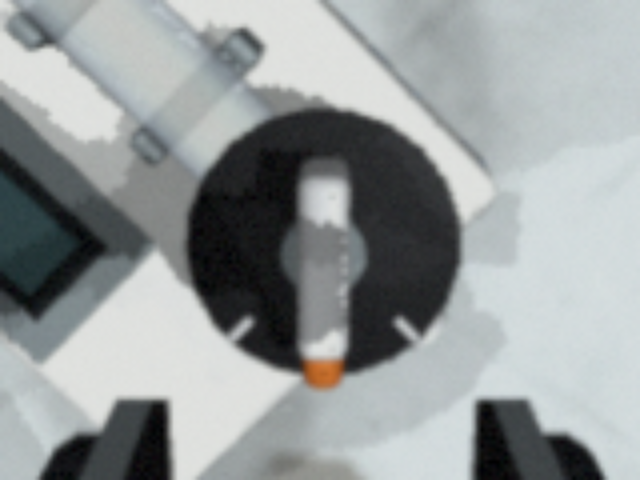

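The bar now points midway between the white marks at (241,328) and (406,328), with the orange end at (323,373) covering the green mark, so it is half open. Next is the button.

```bash
python3 - <<'E'
from h import *
B=[.5070,.0600]
env.move_ptp(B+[.20],R(-7.7)); env.set_gripper(0)
env.move_straight(B+[.096],.12,until_force=6); f0=np.array(env.get_wrist_force()); print(env.get_tool_pos(),f0)
hit=env.move_straight(B+[.079],.03,until_force=9); t=env.get_time_s()
f=np.array(env.get_wrist_force()); p=env.get_tool_pos()
if f[2]-f0[2]<6: env.move_straight([p[0],p[1],p[2]-.003],.03,until_force=6)
F=[]
while env.get_time_s()<t+2.9: 
    env.wait(.25); F.append(round(env.get_wrist_force()[2],1))
env.wait(max(0,t+3.0-env.get_time_s())); p2=env.get_tool_pos(); t2=env.get_time_s()
env.move_straight(B+[.12],.2)
print(hit,f,p,F,p2,t2-t)
env.move_straight(B+[.25],.25); 
d=cam('top'); S=cam('side'); save(d,'t3'); save(S,'s3'); print(env.get_time_s(),env.get_wrist_force())
E
```

```text
[0.50772264 0.05992351 0.09684805] [-0.39190777 -0.31730773  0.05071266]
True [-0.38636085 -0.02554044  2.86662625] [0.50796003 0.05991076 0.08507815] [np.float64(24.9), np.float64(26.9), np.float64(25.4), np.float64(25.8), np.float64(25.2), np.float64(26.3), np.float64(25.5), np.float64(26.0), np.float64(26.3), np.float64(25.6), np.float64(25.3)] [0.50820013 0.05991235 0.08490124] 3.0
13.9 [ 0.77530854 -0.3809794  -0.41181387]
```

View pics/s3.png

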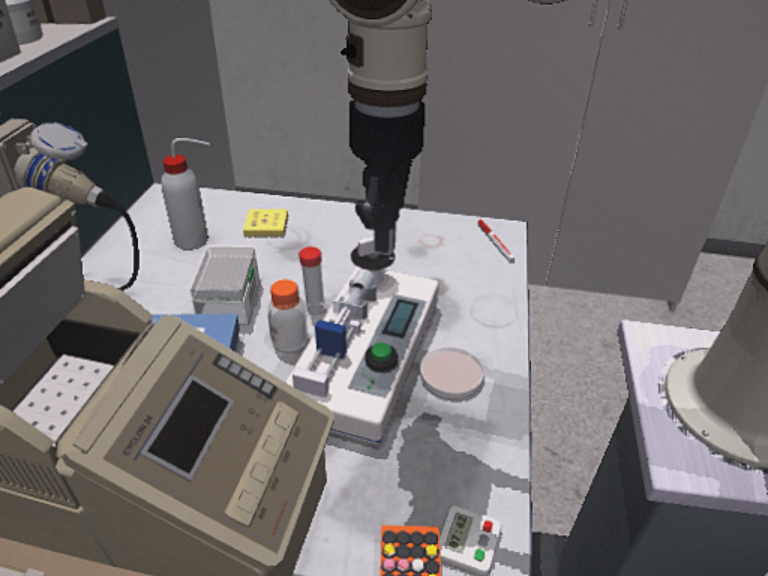

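The side view shows the button up, the pusher moved from (320,355) to (331,338), and the bottle, tube and dish unmoved. I'll check the travel and hand in.

```bash
python3 - <<'E'
from h import *
S=cam('side'); S0=np.load('side1.npy',allow_pickle=True).item()
b=lambda d:onz(d,blob(d,105,125,(190,205,240,258),90)[0],.085)[0]
print('travel',np.linalg.norm(b(S)-b(S0)))
q=lambda d:[blob(d,4,18,(175,185,205,206),90)[0],blob(d,50,85,(240,222,272,245),90)[0]]
print(q(S0),q(S)); print(env.get_time_s()); env.finish_job()
E
```

```text
travel 0.031921245175719946
[array([189.30031949, 195.8913738 ]), array([253.832, 233.92 ])] [array([189.2724359 , 195.87179487]), array([253.91729323, 234.2481203 ])]
13.95
the job is handed in; nothing more can be done
```

I handed the job in at about 14 s. The stopcock stands half open at the green mark, and one 3 s press moved the pusher about 32 mm. The button is back up, and the bottle, tube and dish appear undisturbed in the side view.

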